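Unlock and shift the sliding soap dish along its rail

TASK

Bring the soap dish to the other end of its notched rail, beside the comb clip, and lock it there. First lift the one thing that stands in the dish's way and set it upright in the middle of the black rubber mat; then pull the dish's sprung T-knob up right to its stop, slide the dish along with the knob held out, and let the knob drop fully home in the end notch. Leave the other things standing where they are, and let go of everything.

Things in the scene. Friction and masses are not known exactly. Their poses are not given: they have to be found in the camera images.
- rail: Fixed notched stainless rail; origin on the ledge (z = 0) under its middle, own y along the rail, x across it, z up. Bar 30 mm wide, top 45 mm above the ledge, from y = -165 to +165 mm. Cross notches 14 mm wide at y = -120, 0 and +120 mm take the 10 mm round lock pin (4 mm play). The dish starts locked at y = -120 mm and must end locked at y = +120 mm.
- comb_mid (a point): Middle of an upright green comb in a chrome spring clip, both fixed at the rail's +y end, just past the end notch: 16 mm in rail x, from rail y = +212 to +248 mm, 175 mm high; the point is 100 mm above the ledge at rail y = 230 mm. It is an obstacle to the gripper.
- carriage (a joint): Position of the sliding soap dish along the rail in m: 0 in the start notch, 0.12 at the middle notch, 0.24 in the end notch (rail +y direction). Friction about 2 N. A grey saddle straddles the rail: rail x = -28..28 mm, 74 mm along the rail, 62 mm high, centred on the knob.
- dish_mid (a point): Centre of the white ceramic soap dish with a bar of soap, one piece with the saddle: 105 mm in rail x (from +33 to +138 mm) by 90 mm in rail y, from 10 to 48 mm above the ledge. It sweeps that strip as it slides; the one of bottle, pumice and brush that stands on the rail's +x side is in its way, the other two stand on the -x side. Axes as the rail's.
- knob (a joint): How far the sprung lock knob is pulled up, in m: 0 fully home (pin 14 mm deep in a notch), stop at 0.026. The spring pulls it down with 6 N at 0 and 11 N at the stop; above about 0.015 the pin is clear of the rail and the dish slides; let go between notches it rides on the rail top.
- knob_grip (a point): Centre of the knob's black T-bar, a bar 70 mm long (rail x) by 18 mm (rail y) by 18 mm high on a 10 mm steel stem; above the middle of the saddle, rail x = 0, 96 mm above the ledge when home, 25 mm free height under the bar. Axes as the rail's; it rides with the dish.
- bottle_mid (a point): Centre of the closed teal shampoo bottle, loose, 0.3 kg, upright on the ledge: flat-sided body 66 mm (own x) by 40 mm (own y), 112 mm high, white cap 32 mm across on top, 145 mm in all. The point is 72.5 mm above its base; own z up.
- pumice_mid (a point): Centre of the grey pumice stone, loose, 0.12 kg: block 90 mm (own x) by 48 mm (own y) by 40 mm high, lying flat; the point is 20 mm above its underside, own z up.
- brush_mid (a point): Centre of the stainless-backed nail brush, loose, 0.16 kg, bristles down: 110 mm (own x) by 40 mm (own y) by 36 mm high; steel back from 16 to 36 mm. The point is 18 mm above its underside, own z up.
- mat: Fixed ribbed black rubber drip mat, 170 mm (own x) by 150 mm (own y), 5 mm thick, lying on the ledge left or right of the rail; origin under its centre at ledge height.
- tumbler: Loose drinking glass, bystander, 72 mm across the rim, 100 mm high, standing on the ledge on the side of the rail opposite to the mat; origin under its base.
Not all that is in view belongs to the job. Leave any blue or purple look-alike of the part that bears brush_mid alone.

How it is judged:
On the way, in this order (a step that is already met when the one before it is completed fails the run):
1. The thing that stood in the dish's way stands released on the mat (((horizontal distance between bottle_mid and mat below 0.05 m and height (world z) of bottle_mid between 0.0715 and 0.0835 m and angle between bottle_mid's own z axis and vertical below 0.15 rad and contact force between bottle and the fingers below 0.1 N and distance of bottle_mid from where it was at the start of the episode above 0.1 m) or (horizontal distance between pumice_mid and mat below 0.05 m and height (world z) of pumice_mid between 0.019 and 0.031 m and angle between pumice_mid's own z axis and vertical below 0.15 rad and contact force between pumice and the fingers below 0.1 N and distance of pumice_mid from where it was at the start of the episode above 0.1 m) or (horizontal distance between brush_mid and mat below 0.05 m and height (world z) of brush_mid between 0.017 and 0.029 m and angle between brush_mid's own z axis and vertical below 0.15 rad and contact force between brush and the fingers below 0.1 N and distance of brush_mid from where it was at the start of the episode above 0.1 m)) and linear speed of each of bottle, pumice, brush below 0.02 m/s), for 0.2 s.
2. The lock knob is pulled out to its stop with the dish still at its start (value of joint knob above 0.0235 m and value of joint carriage below 0.03 m), for 0.2 s.
3. The dish is slid past the middle notch with the knob held out (value of joint carriage above 0.15 m and value of joint knob above 0.017 m).
At the end, for the whole second after the job is handed in: The dish is in the end notch (carriage at 0.24 m within 5 mm) with the knob fully home (within 3 mm); the cleared thing stands upright (tilt under 0.15 rad), released, its centre within 50 mm of the mat's centre; all is at rest (all of step 1 and value of joint carriage between 0.235 and 0.2445 m and value of joint knob below 0.003 m and contact force between knob and the fingers below 0.1 N); the robot touches nothing.
It fails at once if More than one of bottle, pumice and brush is moved by over 30 mm (distance of each of bottle_mid, pumice_mid from where it was at the start of the episode above 0.03 m or distance of each of bottle_mid, brush_mid from where it was at the start of the episode above 0.03 m or distance of each of pumice_mid, brush_mid from where it was at the start of the episode above 0.03 m).
It fails at once if The bottle, pumice, brush or tumbler is tipped over (angle between any of bottle_mid, pumice_mid, brush_mid, tumbler's own z axis and vertical above 0.8 rad).
It fails at once if The tumbler is moved by over 30 mm (distance of tumbler from where it was at the start of the episode above 0.03 m).
It also fails if it takes over 61 s, if anything falls off the work surface, if the arm or the gripper's body presses on something with over 40 N, if the wrist force passes 120 N, or if a joint passes its speed limit or range.

ROBOT

A 6-joint arm with a two-finger parallel gripper is mounted at the origin on the work surface. World frame = base frame: x ahead of the robot, y to its left, z up, the work surface at z = 0. Lengths are in m, angles in rad, forces in N, time in s.
With the tool pointing down it reaches from about 0.35 to 0.975 m from the base axis. Payload 4.9 kg.
Tool frame: the origin (TCP) lies at the very end of the fingers, on their centre line; the grasp point (between the pads) lies 19 mm behind it; z points along the fingers, y is the line along which they close (so a half turn about z gives the same grasp; the last joint's range is limited). The gripper opens to 85 mm and grips with 20 to 120 N. Pads are 22 mm wide; open, the fingers measure 114 mm over their backs; the gripper's body (76 mm by 85 mm) begins 54 mm behind the grasp point. The pads swing forward as they close: fully open they stand 13 mm farther back than shut.
Start: joints at [0.993, 0.053, 1.613, -0, 1.476, -0.119], TCP at [0.277, 0.56, 0.231] pointing down, gripper open.
Joint ranges: [-3.01, 3.01], [-1.01, 2.22], [0.06, 2.58], [-1.02, 4.17], [0.09, 2.62], [-3.14, 3.14]. Speed limits (rad/s): [2.57, 2.57, 3.14, 3.14, 3.14, 3.14].

INTERFACE

Orientations are given as a rotation vector (axis times angle).
In Python, from station import ctrl, imaging gives the robot as it stands.
- The arm moves only by the tool play_rows, never from a script. Its argument "series" is a list of rows, each a list of 3 entries, a list of its own where there are three numbers: the opening, from 0 (shut) to 1 (fully open), then the shift along the tool's x, y, z each as a share of 0.05 m, from -1 to 1, then the turn, a rotation vector about the tool's x, y, z each as a share of 8 degrees, from -1 to 1. In form: [[grip, [dx, dy, dz], [ax, ay, az]], ...]. A call has 1 to 8 rows; each row shifts and turns the commanded pose from where the row before left it, along the tool's axes as they then stand; what a row does not reach is not made up. A row lasts 1/8 s, in which the tool goes at most 62.5 mm and 10.7 degrees, less where a joint would pass 70% of its speed; a pose out of reach is approached as far as the arm can. A call with a number of a shift or a turn outside -1 to 1 is refused whole. A call with a gripper value outside its range is refused whole. The fingers move at their own pace and stop on an object; "force" is the grip in N (left out, the last holds). Time passes only in rows, so rows that do not move let the fingers close. It gives the time, the measured TCP pose, the force, the opening and the grip force at its end, in the units of the state.
- ctrl.get_obs(): the state, without advancing time (a new reading comes with each control period).
- imaging.get_image(name): name is "side" or "top"; returns a dict with "color" (480x640x3 uint8, blue, green, red), "fx", "fy", "cx", "cy" (pixels), "extrinsics" (4x4, takes a point from world to camera coordinates). Camera axes: x right, y down, z forward; pixel columns grow to the right and rows downward; lengths in m; the calibration is good to about 2 mm. A picture is of the moment at which its call begins. There is no depth.
- ctrl.finish_job(): hands the job in; it is judged then, once.
The state is a dict: "t": time; "q": joint angles; "dq": joint speeds; "effort": joint torques, N m; "tool_pos": TCP position; "tool_rot": TCP orientation; "contact_force": force on the tool from outside, world axes, zero at the start; "wrist_torque": the same for the moment, N m; "opening": finger opening in m; "grip_force": force on a finger pad.
Only numpy, scipy, OpenCV 4.12 (cv2) and the standard library are available. Lean on these libraries where they do the work, as an engineer would, in place of code of your own. Each camera call takes 0.05 s, during which the arm holds its last target. There are 200 camera calls.

## Working session

There is one attempt and no reset: what is moved stays moved. The work goes in short steps, Python scripts to look and compute and a tool call to move; the robot and the scene stay as the last step left them, time stands still between calls to the robot, and variables do not carry over. Pictures are saved under pics/ and viewed, at most 10 in all, crops included, and the job is handed in when it is done.

Besides the shell and the picture viewer there is one more tool, called after "Request:" in YAML: its name, and indented under it one key for each argument. play_rows: Moves the arm, as the interface text tells. Shift numbers are shares of 0.05 m and turn numbers shares of 8 degrees, none past 1 either way. Its arguments: {"type":"object","properties":{"series":{"type":"array"},"force":{"type":"number"}},"required":["series"]}

```bash
mkdir -p pics
python3 - <<'E'
from station import ctrl, imaging
import cv2,numpy as np,pickle
d={}
for n in("side","top"):
    i=imaging.get_image(n);d[n]=i;cv2.imwrite(f"pics/{n}0.png",i["color"])
    print(n,i["fx"],i["fy"],i["cx"],i["cy"],np.round(i["extrinsics"],4).tolist())
pickle.dump(d,open("im0.pkl","wb"))
print(ctrl.get_obs())
E
```

```text
side 564.2376192164988 564.2376192164988 312.21172561405564 239.1619854054939 [[0.8986, -0.4389, 0.0023, -0.5061], [-0.2798, -0.5769, -0.7674, 0.2365], [0.3381, 0.6889, -0.6412, 1.0005], [0.0, 0.0, 0.0, 1.0]]
top 527.7185913795041 527.7185913795041 323.9530434406183 241.6904891745407 [[0.009, -0.9999, -0.0081, 0.0049], [-0.9966, -0.0083, -0.0817, 0.5697], [0.0816, 0.0088, -0.9966, 1.3497], [0.0, 0.0, 0.0, 1.0]]
{'t': 0.1, 'q': array([ 9.93005017e-01,  5.33331194e-02,  1.61413701e+00, -2.49219814e-05,
        1.47601932e+00, -1.18979435e-01]), 'dq': array([ 2.08957273e-03,  2.22840038e-04, -2.90399569e-03,  3.09384728e-05,
        9.24731909e-04,  3.05843106e-03]), 'effort': array([ 4.57585229e-04, -3.94905889e+01, -3.71362495e+01, -9.94513357e-05,
        3.99443525e-03, -1.19741136e-05]), 'tool_pos': array([0.27648751, 0.55989121, 0.23017151]), 'tool_rot': array([-7.14249357e-01, -3.05867989e+00,  2.81323794e-03]), 'contact_force': array([0.19349261, 0.28237202, 0.43401582]), 'wrist_torque': array([0.03371164, 0.0071355 , 0.0202015 ]), 'grip_force': 0.0, 'opening': 0.08547784917851911}
```

View pics/top0.png

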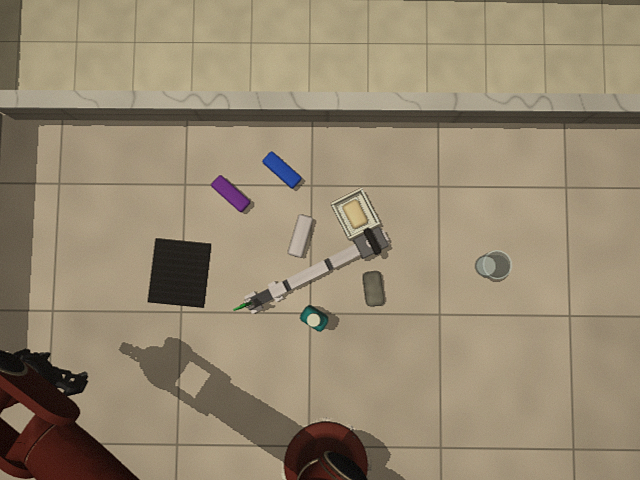

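View pics/side0.png

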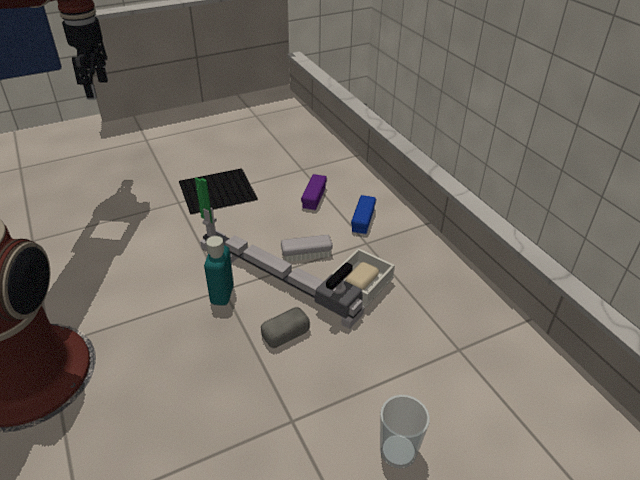

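The top view shows the rail from the dish (370,240) down to the comb (245,307). Brush candidates are the steel-grey one at (301,236), blue at (282,170) and purple at (231,193). The grey one fits: it has a stainless back and stands on the dish (+x) side of the rail. The pumice (373,288) and bottle (314,318) are on the other side, the mat is at (180,272) and the tumbler at (493,265). I'll confirm with one crop.

```bash
cat > h.py <<'E'
import numpy as np,cv2
def ray(i,u,v,z):
    E=np.array(i["extrinsics"]);R,t=E[:3,:3],E[:3,3];c=-R.T@t
    d=R.T@np.array([(u-i["cx"])/i["fx"],(v-i["cy"])/i["fy"],1]);return c+d*(z-c[2])/d[2]
def proj(i,p):
    E=np.array(i["extrinsics"]);q=E[:3,:3]@p+E[:3,3];return np.array([i["fx"]*q[0]/q[2]+i["cx"],i["fy"]*q[1]/q[2]+i["cy"]])
E
python3 - <<'E'
import pickle,cv2,numpy as np
from h import *
d=pickle.load(open("im0.pkl","rb"));t=d["top"];c=t["color"]
cv2.imwrite("pics/crop.png",cv2.resize(c[180:330,220:420],None,fx=4,fy=4,interpolation=cv2.INTER_CUBIC))
def rect(box,f,z,name):
    u0,v0,u1,v1=box;m=f(c[v0:v1,u0:u1].astype(int)).astype(np.uint8)
    n,l,s,_=cv2.connectedComponentsWithStats(m);k=1+np.argmax(s[1:,4]);pts=np.argwhere(l==k)[:,::-1]+[u0,v0]
    r=cv2.minAreaRect(pts.astype(np.float32));b=cv2.boxPoints(r)
    w=np.array([ray(t,*p,z)[:2] for p in b]);ce=ray(t,*r[0],z)
    print(name,len(pts),np.round(r[0],1),np.round(ce,4),"sides",np.round(np.diff(w,axis=0)[:2],4).tolist(),np.round(np.linalg.norm(np.diff(w,axis=0),axis=1)[:2],4))
rect((140,225,220,315),lambda a:a.max(2)<60,.005,"mat")
rect((355,222,390,260),lambda a:a.max(2)<45,.105,"bar")
rect((284,208,318,262),lambda a:(a.max(2)-a.min(2)<22)&(a.max(2)>120),.036,"brush")
rect((355,262,390,312),lambda a:(a.max(2)<125),.03,"pumice")
E
```

```text
mat 3593 [179.3 272.7] [0.4861 0.3897 0.005 ] sides [[0.1692, -0.0137], [-0.016, -0.1486]] [0.1698 0.1494]
bar 183 [371.9 240.8] [ 0.5661 -0.1081  0.105 ] sides [[0.008, -0.0156], [-0.0596, -0.0299]] [0.0176 0.0667]
brush 5 [292.6 236.1] [0.5825 0.0906 0.036 ] sides [[0.0101, -0.0032], [-0.0005, -0.0016]] [0.0106 0.0016]
pumice 691 [373.6 288.2] [ 0.4503 -0.1189  0.03  ] sides [[0.0066, -0.0524], [-0.09, -0.0106]] [0.0528 0.0907]
```

View pics/crop.png

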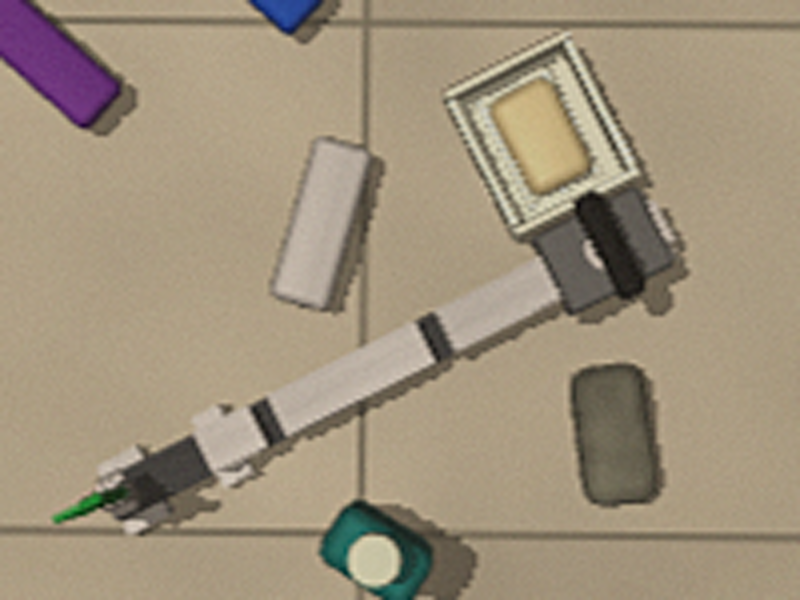

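Run:
```python
import pickle,cv2,numpy as np
from h import *
from scipy.spatial.transform import Rotation as R
d=pickle.load(open("im0.pkl","rb"));t=d["top"]
P=lambda x,y,z:ray(t,x/4+220-.4,y/4+180-.4,z)
q=np.array([P(x,y,.036) for x,y in [(316,137),(368,150),(328,308),(273,293)]])
e=q[:2].mean(0)-q[2:].mean(0);print("brush",q.mean(0),np.linalg.norm(e),np.linalg.norm(q[0]-q[1]),"yaw",np.degrees(np.arctan2(e[1],e[0])))
print("brush side-proj",proj(d["side"],q.mean(0)))
m=P(433,338,.038);n=P(267,421,.038);k=ray(t,371.9,240.8,.105)
print("mid",m,"end",n,"knob",k,np.linalg.norm((m-n)[:2]),np.linalg.norm((m-k)[:2]))
v=(n-k)[:2];print("railyaw(+y dir)",np.degrees(np.arctan2(v[1],v[0])),np.linalg.norm(v))
print("knob side",proj(d["side"],k))
for p in (q.mean(0),k,n,m):
  u=v/np.linalg.norm(v);x=np.array([u[1],-u[0]]);print("rail coords",(p[:2]-m[:2])@x,(p[:2]-m[:2])@u)
from station import ctrl
o=ctrl.get_obs();print(np.round(R.from_rotvec(o["tool_rot"]).as_matrix(),4))
```

```text
brush [0.58529354 0.0718873  0.036     ] 0.10511037169410473 0.03475051529186121 yaw -14.037605056882413
brush side-proj [306.86051704 240.86637372]
mid [ 0.51084507 -0.00082138  0.038     ] end [0.45684876 0.10488909 0.038     ] knob [ 0.56610336 -0.10810784  0.105     ] 0.11870259641589746 0.12068083166208458
railyaw(+y dir) 117.15509253068028 0.2393830878458467
knob side [339.23362282 271.37718726]
rail coords 0.09942663506414794 0.030715991419531172
rail coords 0.00020179236226693765 -0.12068066295183719
rail coords 0.00020179236226693271 0.11870242489400949
rail coords 0.0 0.0
[[-8.966e-01  4.429e-01 -1.000e-03]
 [ 4.429e-01  8.966e-01 -1.600e-03]
 [ 2.000e-04 -1.900e-03 -1.000e+00]]
```

Grey brush confirmed: it lies at rail x = +99 mm, in the strip the dish sweeps. The knob and notch spacings (120.7 and 118.7 mm) also check out. Moving to it.

Request:
play_rows:
  series:
    - [1,[0,0,0],[0,0,-0.77]]
    - [1,[0,0,0],[0,0,-0.77]]
    - [1,[-0.8,-0.8,0],[0,0,0]]
    - [1,[-0.8,-0.8,0],[0,0,0]]
    - [1,[-0.8,-0.8,0],[0,0,0]]
    - [1,[-0.8,-0.8,0],[0,0,0]]
    - [1,[-0.8,-0.8,0],[0,0,0]]
    - [1,[-0.8,-0.8,0],[0,0,0]]
  force: 40

```text
t: 1.1
tool_pos: [0.4522, 0.2678, 0.2309]
tool_rot: [-0.382, -3.118, 0.0]
contact_force: [0.5, 0.1, -0.1]
opening: 0.0849
grip_force: 0.0
```

Request:
play_rows:
  series:
    - [1,[-0.8,-0.8,0],[0,0,0]]
    - [1,[-0.8,-0.8,0],[0,0,0]]
    - [1,[-0.8,-0.8,0],[0,0,0]]
    - [1,[-0.5,-0.4,0],[0,0,0]]
    - [1,[0,0,0.8],[0,0,0]]
    - [1,[0,0,0.6],[0,0,0]]
    - [1,[0,0,0],[0,0,0]]
    - [1,[0,0,0],[0,0,0]]

```text
t: 2.1
tool_pos: [0.5592, 0.0988, 0.1624]
tool_rot: [0.382, 3.117, 0.0]
contact_force: [-0.3, 0.8, 1.0]
opening: 0.0849
grip_force: 0.0
```

```bash
cat > go.py <<'E'
import sys,numpy as np
from station import ctrl
from scipy.spatial.transform import Rotation as R
# usage: x y z yaw(tool y axis, deg): prints shift in tool axes AFTER the turn, in units
x,y,z,w=map(float,sys.argv[1:5]);o=ctrl.get_obs()
M=R.from_rotvec(o["tool_rot"]).as_matrix()
c,s=np.cos(np.radians(w)),np.sin(np.radians(w));T=np.array([[-s,c,0],[c,s,0],[0,0,-1.]])
print("turn units",np.round(np.degrees((R.from_matrix(M.T@T)).as_rotvec())/8,3))
print("shift units",np.round(T.T@(np.array([x,y,z])-o["tool_pos"])/.05,3))
print(round(float(o["t"]),2),"pos",np.round(o["tool_pos"],4),"F",np.round(o["contact_force"],1),"open",round(o["opening"],4),"grip",round(float(o["grip_force"]),1))
E
python3 go.py .585 .072 .005 76
```

```text
turn units [0.002 0.009 0.005]
shift units [-0.631 -0.395  3.148]
2.1 pos [0.5592 0.0988 0.1624] F [-0.3  0.8  1. ] open 0.0849 grip 0.0
```

Request:
play_rows:
  series:
    - [1,[-0.63,-0.4,0],[0,0,0]]
    - [1,[0,0,0.8],[0,0,0]]
    - [1,[0,0,0.8],[0,0,0]]
    - [1,[0,0,0.5],[0,0,0]]
    - [1,[0,0,0],[0,0,0]]

```text
t: 2.72
tool_pos: [0.5838, 0.0718, 0.0558]
tool_rot: [-0.381, -3.116, 0.0]
contact_force: [0.0, -0.1, 0.7]
opening: 0.0854
grip_force: 0.0
```

```bash
python3 go.py .585 .072 .006 76
python3 - <<'E'
from station import imaging
import cv2
i=imaging.get_image("side");cv2.imwrite("pics/s1.png",cv2.resize(i["color"][120:320,200:440],None,fx=3,fy=3))
E
```

```text
turn units [-0.004 -0.014  0.006]
shift units [-0.022  0.009  0.995]
2.73 pos [0.5838 0.0718 0.0558] F [ 0.  -0.1  0.7] open 0.0854 grip 0.0
```

View pics/s1.png

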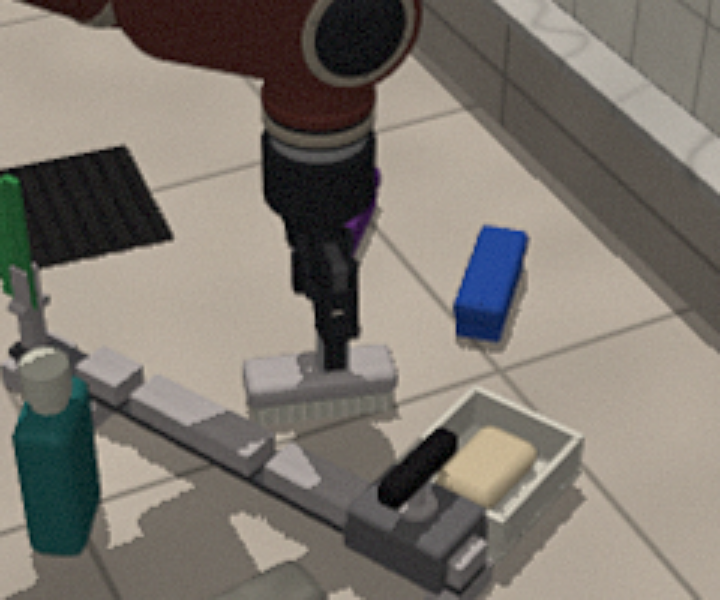

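The gripper stands centred over the grey brush (crop ~(320,375)), with the fingers on either side. Descending and grasping.

Request:
play_rows:
  series:
    - [1,[0,0,0.5],[0,0,0]]
    - [1,[0,0,0.45],[0,0,0]]
    - [1,[0,0,0],[0,0,0]]
    - [0.3,[0,0,0],[0,0,0]]
    - [0.3,[0,0,0],[0,0,0]]
    - [0.3,[0,0,0],[0,0,0]]
    - [0.3,[0,0,0],[0,0,0]]
    - [0.3,[0,0,0],[0,0,0]]
  force: 40

```text
t: 3.78
tool_pos: [0.5858, 0.0717, 0.0106]
tool_rot: [0.382, 3.116, 0.001]
contact_force: [-0.5, -0.0, 5.8]
opening: 0.0394
grip_force: 41.3
```

Request:
play_rows:
  series:
    - [0.3,[0,0,-0.4],[0,0,0]]
    - [0.3,[0,0,-0.8],[0,0,0]]
    - [0.3,[0,0,-0.8],[0,0,0]]
    - [0.3,[0,0,-0.3],[0,0,0]]
    - [0.3,[0,0,0],[0,0,0]]

```text
t: 4.4
tool_pos: [0.5849, 0.0716, 0.1249]
tool_rot: [0.382, 3.116, 0.0]
contact_force: [-0.9, -0.1, -2.2]
opening: 0.0396
grip_force: 40.6
```

```bash
python3 go.py .486 .390 .012 76
```

```text
turn units [0.004 0.015 0.004]
shift units [3.46  5.699 2.258]
4.4 pos [0.5849 0.0716 0.1249] F [-0.9 -0.1 -2.2] open 0.0396 grip 40.6
```

Request:
play_rows:
  series:
    - [0.3,[0.35,0.57,0],[0,0,0]]
    - [0.3,[0.5,0.8,0],[0,0,0]]
    - [0.3,[0.5,0.8,0],[0,0,0]]
    - [0.3,[0.5,0.8,0],[0,0,0]]
    - [0.3,[0.5,0.8,0],[0,0,0]]
    - [0.3,[0.5,0.8,0],[0,0,0]]
    - [0.3,[0.35,0.57,0],[0,0,0]]
    - [0.3,[0.2,0.5,0],[0,0,0]]

```text
t: 5.4
tool_pos: [0.4852, 0.3868, 0.1206]
tool_rot: [-0.38, -3.114, 0.005]
contact_force: [0.6, -0.2, -2.1]
opening: 0.0393
grip_force: 40.6
```

Request:
play_rows:
  series:
    - [0.3,[0,0,0.5],[0,0,0]]
    - [0.3,[0,0,0.7],[0,0,0]]
    - [0.3,[0,0,0.4],[0,0,0]]
    - [0.3,[0,0,0.2],[0,0,0]]
    - [0.3,[0,0,0],[0,0,0]]

```text
t: 6.02
tool_pos: [0.4872, 0.386, 0.033]
tool_rot: [-0.382, -3.117, 0.002]
contact_force: [0.1, 0.7, -2.0]
opening: 0.0395
grip_force: 40.6
```

```bash
python3 go.py .486 .390 .016 76
```

```text
turn units [-0.008 -0.008  0.003]
shift units [0.042 0.073 0.339]
6.03 pos [0.4872 0.386  0.033 ] F [ 0.1  0.7 -2. ] open 0.0395 grip 40.6
```

Request:
play_rows:
  series:
    - [0.3,[0.04,0.07,0.15],[0,0,0]]
    - [0.3,[0,0,0.16],[0,0,0]]
    - [0.3,[0,0,0],[0,0,0]]
    - [1,[0,0,0],[0,0,0]]
    - [1,[0,0,0],[0,0,0]]
    - [1,[0,0,0],[0,0,0]]
    - [1,[0,0,0],[0,0,0]]
    - [1,[0,0,-0.5],[0,0,0]]

```text
t: 7.02
tool_pos: [0.4846, 0.389, 0.0411]
tool_rot: [-0.382, -3.114, 0.005]
contact_force: [0.2, 0.2, -0.8]
opening: 0.0855
grip_force: 0.0
```

Request:
play_rows:
  series:
    - [1,[0,0,-0.8],[0,0,0]]
    - [1,[0,0,-1],[0,0,0]]
    - [1,[0,0,-1],[0,0,0]]
    - [1,[0,0,-0.7],[0,0,0]]
    - [1,[0,0,0],[0,0,0]]

```text
t: 7.65
tool_pos: [0.4882, 0.3914, 0.2231]
tool_rot: [0.381, 3.112, 0.008]
contact_force: [0.7, -0.3, -0.5]
opening: 0.0855
grip_force: 0.0
```

```bash
python3 go.py .566 -.108 .2 117.1
python3 - <<'E'
from station import imaging
import cv2
i=imaging.get_image("side");cv2.imwrite("pics/s2.png",i["color"])
E
```

```text
turn units [ 0.026  0.054 -5.133]
shift units [ 3.166 -9.6    0.462]
7.65 pos [0.4882 0.3914 0.2231] F [ 0.7 -0.3 -0.5] open 0.0855 grip 0.0
```

View pics/s2.png

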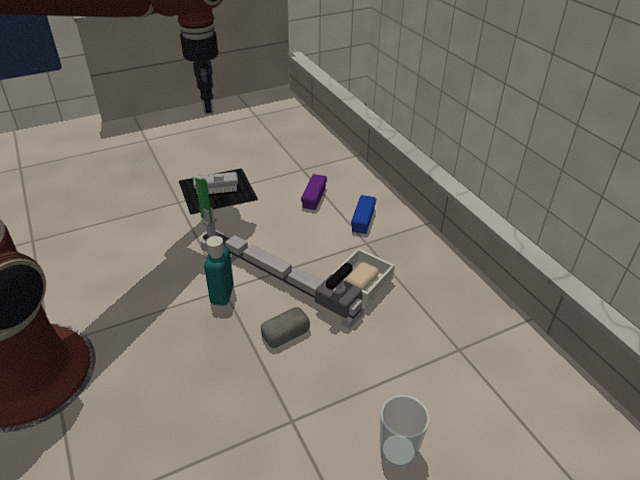

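The brush stands upright on the mat at (222,183), and everything else is where it was. Next is the knob.

Request:
play_rows:
  series:
    - [1,[0,0,0],[0,0,-0.85]]
    - [1,[0,0,0],[0,0,-0.85]]
    - [1,[0,0,0],[0,0,-0.85]]
    - [1,[0,0,0],[0,0,-0.85]]
    - [1,[0,0,0],[0,0,-0.85]]
    - [1,[0,0,0],[0,0,-0.85]]
    - [1,[0.2,-0.6,0],[0,0,0]]
    - [1,[0.3,-0.9,0],[0,0,0]]

```text
t: 8.7
tool_pos: [0.4967, 0.3113, 0.2153]
tool_rot: [0.731, -3.051, 0.001]
contact_force: [0.2, -0.8, -0.4]
opening: 0.0852
grip_force: 0.0
```

Request:
play_rows:
  series:
    - [1,[0.3,-0.9,0],[0,0,0]]
    - [1,[0.3,-0.9,0],[0,0,0]]
    - [1,[0.3,-0.9,0],[0,0,0]]
    - [1,[0.3,-0.9,0],[0,0,0]]
    - [1,[0.3,-0.9,0],[0,0,0]]
    - [1,[0.3,-0.9,0],[0,0,0]]
    - [1,[0.3,-0.9,0],[0,0,0]]
    - [1,[0.3,-0.9,0],[0,0,0]]

```text
t: 9.7
tool_pos: [0.5522, -0.0647, 0.2156]
tool_rot: [0.728, -3.053, -0.003]
contact_force: [-0.1, 0.1, -0.7]
opening: 0.0853
grip_force: 0.0
```

Request:
play_rows:
  series:
    - [1,[0.2,-0.7,0],[0,0,0]]
    - [1,[0,0,0.4],[0,0,0]]
    - [1,[0,0,0],[0,0,0]]

```text
t: 10.07
tool_pos: [0.5578, -0.0981, 0.1937]
tool_rot: [0.727, -3.049, -0.007]
contact_force: [0.0, -0.3, -0.1]
opening: 0.0855
grip_force: 0.0
```

```bash
python3 go.py .566 -.108 .075 117.1
```

```text
turn units [ 0.042 -0.039 -0.034]
shift units [-0.055 -0.251  2.373]
10.07 pos [ 0.5578 -0.0981  0.1937] F [ 0.  -0.3 -0.1] open 0.0855 grip 0.0
```

Request:
play_rows:
  series:
    - [1,[-0.05,-0.25,0.4],[0,0,-0.03]]
    - [1,[0,0,0.8],[0,0,0]]
    - [1,[0,0,0.2],[0,0,0]]
    - [1,[0,0,0],[0,0,0]]

```text
t: 10.58
tool_pos: [0.5675, -0.1081, 0.1276]
tool_rot: [0.737, -3.052, -0.002]
contact_force: [-0.3, -0.1, 0.9]
opening: 0.0858
grip_force: 0.0
```

```bash
python3 go.py .566 -.108 .075 117.1
python3 - <<'E'
from station import imaging
import cv2
i=imaging.get_image("side");cv2.imwrite("pics/s3.png",cv2.resize(i["color"][170:350,240:440],None,fx=3,fy=3))
E
```

```text
turn units [ 0.011 -0.01   0.005]
shift units [0.025 0.016 1.051]
10.57 pos [ 0.5675 -0.1081  0.1276] F [-0.3 -0.1  0.9] open 0.0858 grip 0.0
```

View pics/s3.png

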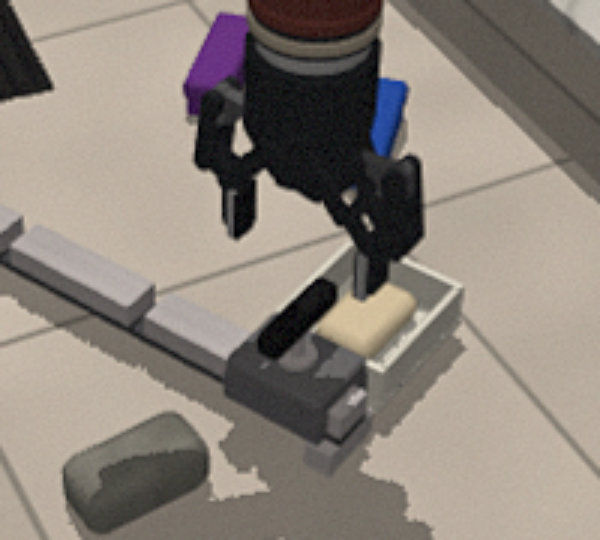

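The open fingers straddle the T-bar (crop ~(297,318)) along the rail direction and are centred on it. Descending to close on the bar.

Request:
play_rows:
  series:
    - [1,[0.02,0.02,0.5],[0,0,0]]
    - [1,[0,0,0.5],[0,0,0]]
    - [1,[0,0,0],[0,0,0]]
    - [0,[0,0,0],[0,0,0]]
    - [0,[0,0,0],[0,0,0]]
    - [0,[0,0,0],[0,0,0]]
    - [0,[0,0,0],[0,0,0]]
    - [0,[0,0,0],[0,0,0]]
  force: 80

```text
t: 11.62
tool_pos: [0.5672, -0.1089, 0.0792]
tool_rot: [-0.735, 3.054, -0.001]
contact_force: [-1.6, -0.4, 6.4]
opening: 0.0167
grip_force: 79.3
```

Request:
play_rows:
  series:
    - [0,[0,0,0],[0,0,0]]
    - [0,[0,0,0],[0,0,0]]
    - [0,[0,0,-0.15],[0,0,0]]
    - [0,[0,0,-0.15],[0,0,0]]
    - [0,[0,0,-0.15],[0,0,0]]
    - [0,[0,0,0],[0,0,0]]

```text
t: 12.38
tool_pos: [0.5665, -0.1079, 0.099]
tool_rot: [-0.735, 3.054, 0.002]
contact_force: [5.7, 2.1, -11.8]
opening: 0.0164
grip_force: 78.4
```

```bash
python3 go.py .566 -.108 .1 117.1
```

```text
turn units [ 0.009  0.005 -0.003]
shift units [ 0.01   0.003 -0.021]
12.38 pos [ 0.5665 -0.1079  0.099 ] F [  5.7   2.1 -11.8] open 0.0164 grip 78.4
```

Request:
play_rows:
  series:
    - [0,[0,0,-0.08],[0,0,0]]
    - [0,[0,0,0],[0,0,0]]

```text
t: 12.62
tool_pos: [0.5664, -0.1077, 0.1024]
tool_rot: [-0.735, 3.054, 0.003]
contact_force: [7.0, 2.1, -12.0]
opening: 0.0166
grip_force: 78.3
```

Request:
play_rows:
  series:
    - [0,[0,0,-0.08],[0,0,0]]
    - [0,[0,0,0],[0,0,0]]

```text
t: 12.88
tool_pos: [0.5661, -0.1073, 0.1054]
tool_rot: [0.735, -3.054, -0.005]
contact_force: [8.2, 2.1, -14.5]
opening: 0.0166
grip_force: 82.6
```

Request:
play_rows:
  series:
    - [0,[-0.03,0,-0.08],[0,0,0]]
    - [0,[0,0,0],[0,0,0]]
    - [0,[0,0,0],[0,0,0]]

```text
t: 13.25
tool_pos: [0.5652, -0.1056, 0.1055]
tool_rot: [0.734, -3.05, -0.01]
contact_force: [9.0, 4.5, -25.0]
opening: 0.0166
grip_force: 81.1
```

```bash
python3 go.py .566 -.108 .1 117.1;python3 - <<'E'
from station import imaging
import cv2
i=imaging.get_image("side");cv2.imwrite("pics/s4.png",cv2.resize(i["color"][220:340,290:410],None,fx=5,fy=5,interpolation=cv2.INTER_CUBIC))
E
```

```text
turn units [ 0.053 -0.023 -0.002]
shift units [ 0.007 -0.05   0.11 ]
13.25 pos [ 0.5652 -0.1056  0.1055] F [  9.    4.5 -25. ] open 0.0166 grip 81.1
```

View pics/s4.png

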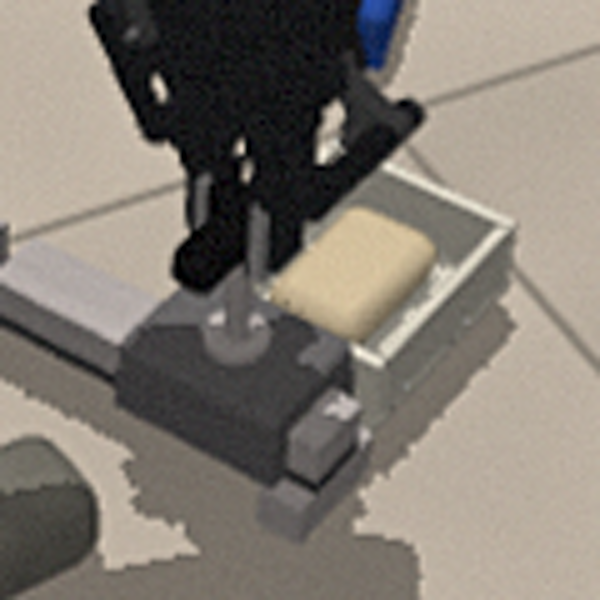

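The knob is at its stop: the stem is fully out and the force has risen to 25 N. Easing off a little, then sliding.

Request:
play_rows:
  series:
    - [0,[0,0.1,0.05],[0,0,0]]
    - [0,[0,0.25,0],[0,0,0]]
    - [0,[0,0.35,0],[0,0,0]]
    - [0,[0,0.35,0],[0,0,0]]
    - [0,[0,0.35,0],[0,0,0]]
    - [0,[0,0.35,0],[0,0,0]]
    - [0,[0,0.25,0],[0,0,0]]
    - [0,[0,0,0],[0,0,0]]

```text
t: 14.3
tool_pos: [0.5195, -0.0169, 0.1054]
tool_rot: [0.735, -3.049, -0.007]
contact_force: [3.1, 4.2, -17.8]
opening: 0.0165
grip_force: 82.1
```

```bash
python3 go.py .457 .1055 .105 117.1
```

```text
turn units [ 0.042 -0.027  0.002]
shift units [-0.003  2.748  0.008]
14.3 pos [ 0.5195 -0.0169  0.1054] F [  3.1   4.2 -17.8] open 0.0165 grip 82.1
```

Request:
play_rows:
  series:
    - [0,[0,0.25,0],[0,0,0]]
    - [0,[0,0.4,0],[0,0,0]]
    - [0,[0,0.4,0],[0,0,0]]
    - [0,[0,0.4,0],[0,0,0]]
    - [0,[0,0.4,0],[0,0,0]]
    - [0,[0,0.4,0],[0,0,0]]
    - [0,[0,0.3,0],[0,0,0]]
    - [0,[0,0,0],[0,0,0]]

```text
t: 15.3
tool_pos: [0.4613, 0.0958, 0.1054]
tool_rot: [0.736, -3.049, -0.005]
contact_force: [4.6, 4.2, -18.7]
opening: 0.0168
grip_force: 81.8
```

```bash
python3 go.py .4577 .1048 .08 117.1
```

```text
turn units [ 0.03  -0.031  0.004]
shift units [-0.018  0.192  0.508]
15.3 pos [0.4613 0.0958 0.1054] F [  4.6   4.2 -18.7] open 0.0168 grip 81.8
```

Request:
play_rows:
  series:
    - [0,[-0.02,0.19,0],[0,0,0]]
    - [0,[0,0,0],[0,0,0]]
    - [0,[0,0,0.15],[0,0,0]]
    - [0,[0,0,0.1],[0,0,0]]
    - [0,[0,0,0.1],[0,0,0]]
    - [0,[0,0,0],[0,0,0]]

```text
t: 16.05
tool_pos: [0.4581, 0.1027, 0.0914]
tool_rot: [0.733, -3.046, -0.001]
contact_force: [-9.0, -1.4, -9.2]
opening: 0.0166
grip_force: 83.2
```

```bash
python3 go.py .4577 .1048 .08 117.1
```

```text
turn units [ 0.017 -0.062 -0.002]
shift units [-0.013  0.041  0.227]
16.05 pos [0.4581 0.1027 0.0914] F [-9.  -1.4 -9.2] open 0.0166 grip 83.2
```

Request:
play_rows:
  series:
    - [0,[0,0.02,0.1],[0,0,0]]
    - [0,[0,0,0.1],[0,0,0]]
    - [0,[0,0,0],[0,0,0]]

```text
t: 16.42
tool_pos: [0.458, 0.1028, 0.0818]
tool_rot: [0.734, -3.046, 0.002]
contact_force: [-9.2, -5.1, -7.8]
opening: 0.0166
grip_force: 83.5
```

```bash
python3 go.py .4577 .1048 .08 117.1
```

```text
turn units [ 0.004 -0.063 -0.002]
shift units [-0.013  0.038  0.037]
16.43 pos [0.458  0.1028 0.0818] F [-9.2 -5.1 -7.8] open 0.0166 grip 83.5
```

The pin is down in the notch: tool z is 0.082 with only the spring pull left. Releasing.

Request:
play_rows:
  series:
    - [0,[0,0.03,0.03],[0,0,0]]
    - [0,[0,0,0],[0,0,0]]
    - [0.8,[0,0,0],[0,0,0]]
    - [0.8,[0,0,0],[0,0,0]]
    - [0.8,[0,0,0],[0,0,0]]
    - [0.8,[0,0,0],[0,0,0]]
    - [0.8,[0,0,-0.5],[0,0,0]]
    - [0.8,[0,0,-0.8],[0,0,0]]

```text
t: 17.42
tool_pos: [0.4588, 0.1056, 0.1456]
tool_rot: [0.735, -3.051, -0.001]
contact_force: [0.7, -0.2, 0.2]
opening: 0.0682
grip_force: 0.0
```

Request:
play_rows:
  series:
    - [0.8,[0,0,-1],[0,0,0]]
    - [0.8,[0,0,-1],[0,0,0]]
    - [0.8,[0,-0.8,0],[0,0,0]]
    - [0.8,[0,-1,0],[0,0,0]]
    - [0.8,[0,-1,0],[0,0,0]]
    - [0.8,[0,-1,0],[0,0,0]]
    - [0.8,[0,-1,0],[0,0,0]]
    - [0.8,[0,0,0],[0,0,0]]

```text
t: 18.42
tool_pos: [0.57, -0.1107, 0.246]
tool_rot: [0.729, -3.055, 0.0]
contact_force: [-0.1, -0.2, 0.2]
opening: 0.0683
grip_force: 0.0
```

Run:
```python
from station import imaging
import cv2,numpy as np
from h import *
t=imaging.get_image("top");s=imaging.get_image("side")
a=cv2.resize(t["color"][180:330,140:340],(800,600));b=cv2.resize(s["color"][150:330,160:400],(800,600))
cv2.imwrite("pics/end.png",np.vstack([cv2.resize(a,(400,300)),cv2.resize(b,(400,300))]))
for z,n in((.105,"home"),(.120,"riding")): print(n,proj(t,np.array([.4575,.1048,z])),proj(s,np.array([.4575,.1048,z])))
```

```text
home [284.21089943 284.57667729] [243.7659189  223.36188298]
riding [283.69194564 284.57233232] [243.21095143 217.58441845]
```

View pics/end.png

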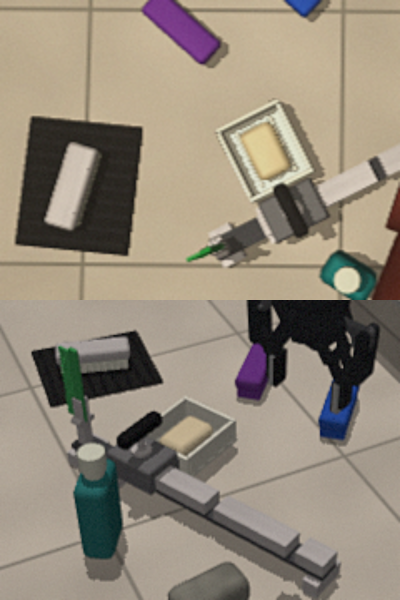

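The T-bar is at top pixel (285,285) and side pixel (243,227). That matches knob home in the end notch (about (284,285) and (244,227)). The brush lies centred on the mat and the bottle is untouched. Handing in.

```bash
python3 -c "
from station import ctrl
print(ctrl.finish_job())"
```

```text
the job is handed in; nothing more can be done
None
```

The job is handed in at about 18.5 s of the 61 s allowed: the nail brush stands on the mat, the dish is locked in the end notch with its knob home, and nothing is held; the hand-in returned no verdict.

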